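# Nip up the first diagonal pair of a pump cover's bar nuts

### The job

Start seating the pump's cover plate in cross order: tighten the bar nut at the corner above the drain spout first, then the one diagonally across the plate from it. Turn each clockwise (seen from above) to its stop, about a quarter turn, which leaves its bar in line with the plate's long sides. Leave the other two nuts slack and take the hand away.

Things in the scene. Friction and masses are not known exactly. Their poses are not given: they have to be found in the camera images.
- nut_1: First nut to tighten, on the plate corner that has the drain spout (dark pipe, 22 mm thick) poking out below it. Dark steel: 22 mm hub with upright bar 50 mm long, 12 thick, 22 high. Origin: on the stud axis, mid-height of the bar, 26 mm above the plate, 96 mm above the bench; bar's underside 15 mm above the plate. z up, x along the bar. At its stop the bar is in line with nut_3, x pointing away from nut_3.
- nut_2: Second nut to tighten, diagonally opposite nut_1; same make, origin and axes. At its stop its bar is in line with nut_4, x pointing towards nut_4. All four nuts only turn about z, clockwise seen from above to a hard stop; they start with their bars 70 to 83 degrees short of it, have about 0.1 N m of friction and stay where left.
- nut_3: Nut to be left slack; same make, origin and axes. It stands 150 mm from nut_1 along one long side of the plate, and 110 mm from nut_2. The cover is a plain aluminium plate 200 x 140 mm, its top 70 mm above the bench, on a fixed pump housing.
- nut_4: Nut to be left slack; same make, origin and axes. It stands 150 mm from nut_2 along the other long side of the plate, and 110 mm from nut_1.

How it is judged:
By the outcome, as a careful person would: the job done as asked, in the order asked, and still so for the second after the job is handed in, with the robot touching nothing.
It also fails if it takes over 43 s, if anything falls off the work surface, if the arm or the gripper's body presses on something with over 40 N, if the wrist force passes 120 N, or if a joint passes its speed limit or range.

### The arm

A 7-joint arm with a two-finger parallel gripper is mounted at the origin on the work surface. World frame = base frame: x ahead of the robot, y to its left, z up, the work surface at z = 0. Lengths are in mm, angles in rad, forces in N, time in s.
With the tool pointing down it reaches from about 425 to 950 mm from the base axis. Payload 4.7 kg.
Tool frame: the origin (TCP) lies midway between the tips of the shut fingers; the grasp point (between the pads) lies 19 mm behind it; z points along the fingers, y is the line along which they close (so a half turn about z gives the same grasp; the last joint's range is limited). The gripper opens to 87 mm and grips with 3 to 60 N. Pads are 19 mm wide; open, the fingers measure 117 mm over their backs; the gripper's body (75 mm by 190 mm) begins 51 mm behind the grasp point.
Start: joints at [1.255, 0.469, -0.049, 1.532, 0.024, 1.141, -0.082], TCP at [190.994, -647.434, 222.573] pointing down, gripper open.
Joint ranges: [-2.59, 2.59], [-0.33, 1.99], [-1.39, 1.29], [0.1, 2.45], [-1.04, 4.18], [0.21, 1.99], [-2.66, 2.66]. Speed limits (rad/s): [2.57, 2.57, 3.14, 3.14, 3.14, 3.14, 3.14].

### API

Orientations are given as a 3x3 rotation matrix whose columns are the frame's x, y, z axes.
In Python, from rig import env gives the robot as it stands.
- The arm moves only by the shell command python3 -m crank 'ROWS'. ROWS is JSON, a list of rows, each an object with "delta_pos": the shift along the tool's x, y, z in cm, a list of three; "twist": the turn about the tool's z in degrees; "grip": the opening, from -1 (shut) to 1 (fully open). In form: [{"delta_pos": [tx, ty, tz], "twist": twist, "grip": grip}, ...]. A call has 1 to 5 rows; each row shifts and turns the commanded pose from where the row before left it, along the tool's axes as they then stand; what a row does not reach is not made up. A row lasts 1/10 s, in which the tool goes at most 50 mm and 8.59 degrees, less where a joint would pass 70% of its speed; a pose out of reach is approached as far as the arm can. A call is refused whole if a number of a shift passes 5 or a number of a turn 8.59, either way. A call with a gripper value outside its range is refused whole. The fingers move at their own pace and stop on an object; the grip force is fixed at half the most. Time passes only in rows, so rows that do not move let the fingers close. It gives the time, the measured TCP pose, the force, the opening and the grip force at its end, in the units of the state.
- env.read_state(): the state, without advancing time (a new reading comes with each control period).
- env.camera(name): name is "scene" or "top" or "wrist"; returns (picture, depth): 384x512x3 uint8, blue, green, red; 384x512 float32, mm along the optical axis (not along the pixel's ray), 0 where there is no reading.
- env.camera_model(name): a dict with "camera_matrix" (3x3 intrinsics, pixels), "R" (3x3) and "t" (3): a world point X has camera coordinates R X + t; the wrist camera has in their place "tool_from_camera" (4x4, takes a point from camera to tool coordinates, whose origin is the TCP and whose axes are the flange's). Camera axes: x right, y down, z forward; pixel columns grow to the right and rows downward; lengths in mm; the calibration is good to about 2 mm. A picture is of the moment at which its call begins: read the wrist's pose just before it. camera_model takes no time and is no camera call.
- env.close_job(): hands the job in; it is judged then, once.
Trained networks look in the newest picture that a camera, given by its name, has taken for a name from the list of things; names that differ only in an ending like _2 or _b are one class to them, and where a whole thing is asked for, a point or a joint stands for the part that bears it (a point fixed in the world has none). Each returns a list of dicts, best first, with "confidence" (0 to 1); they miss things now and then, are a little off and sometimes report something else, mostly with a low value. They report only what shows in the picture. A call takes as long as a camera call.
- env.search_frame(thing, camera): "location" ([column, row] in pixels, amid what is visible of it).
The state is a dict: "clock": time; "q": joint angles; "joint_velocities": joint speeds; "joint_torque": joint torques, N m; "ee_pos": TCP position; "tcp_rot": TCP orientation; "ft_force": force on the tool from outside, world axes, zero at the start; "torque": the same for the moment, N m; "finger_gap": finger opening in mm; "grip_force": force on a finger pad.
Only numpy, scipy, OpenCV 4.12 (cv2) and the standard library are available. Lean on these libraries where they do the work, as an engineer would, in place of code of your own. Each camera call takes 0.05 s, during which the arm holds its last target. There are 200 camera calls.

## Working session

There is one attempt and no reset: what is moved stays moved. The work goes in short steps, Python scripts to look and compute and a shell command to move; the robot and the scene stay as the last step left them, time stands still between calls to the robot, and variables do not carry over. Pictures are saved under pics/ and viewed, at most 10 in all, crops included, and the job is handed in when it is done.

```bash
mkdir -p pics; ls
python3 - <<'E'
from rig import env
import cv2,numpy as np
s=env.read_state();print(s['clock'],s['ee_pos'],s['tcp_rot'],s['finger_gap'])
for c in ['scene','top']:
    p,d=env.camera(c);cv2.imwrite(f'pics/{c}0.png',p);np.save(f'pics/{c}d.npy',d)
    m=env.camera_model(c);K,R,t=map(np.array,(m['camera_matrix'],m['R'],m['t']))
    for r in env.search_frame('nut_1',c):
        u,v=r['location'];z=d[int(v),int(u)]
        X=R.T@(np.linalg.inv(K)@[u,v,1]*z-t) if z>0 else None
        print(c,r,X)
E
```

```text
pics
0.0 [ 190.77076632 -646.86657938  221.4952712 ] [[ 9.59157705e-01  2.82871173e-01 -6.30374263e-04]
 [ 2.82871861e-01 -9.59155985e-01  1.81852087e-03]
 [-9.02201176e-05 -1.92256344e-03 -9.99998148e-01]] 87.02124639265325
scene {'location': [194.8, 241.6], 'confidence': 0.82} [646.18690608 -60.78697828  97.62138307]
scene {'location': [126.1, 248.5], 'confidence': 0.8} [ 646.89217548 -168.03681599  105.94815374]
scene {'location': [128.1, 189.1], 'confidence': 0.79} [ 495.84523389 -174.78455215  101.38784671]
scene {'location': [185.6, 181.0], 'confidence': 0.59} [494.80073248 -66.88769105 102.34837243]
top {'location': [362.1, 164.4], 'confidence': 0.8} [ 638.29629665 -163.62751224  105.22758723]
top {'location': [304.6, 169.5], 'confidence': 0.76} [634.00025986 -56.42557468  97.43649358]
top {'location': [371.5, 246.8], 'confidence': 0.75} [ 484.78030992 -165.18261137  106.05769459]
```

Run:
```python
import cv2,numpy as np
a=cv2.imread('pics/scene0.png');b=cv2.imread('pics/top0.png')
a=cv2.resize(a[130:310,70:270],None,fx=2,fy=2);b=cv2.resize(b[110:290,250:450],None,fx=2,fy=2)
cv2.imwrite('pics/both.png',cv2.resize(np.hstack([a,b]),(800,360),interpolation=cv2.INTER_CUBIC))
```

```text
(no output)
```

View pics/both.png

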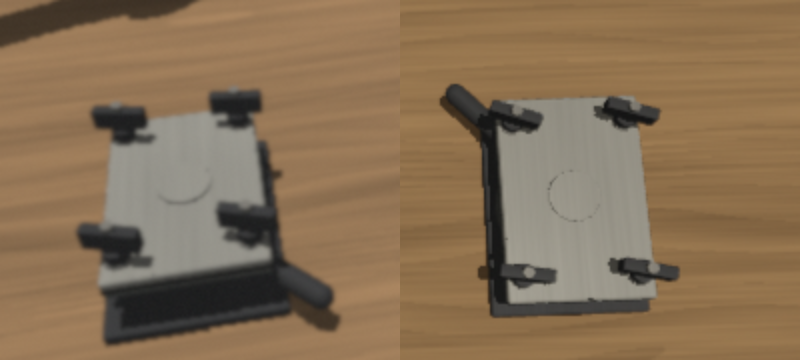

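View pics/scene0.png

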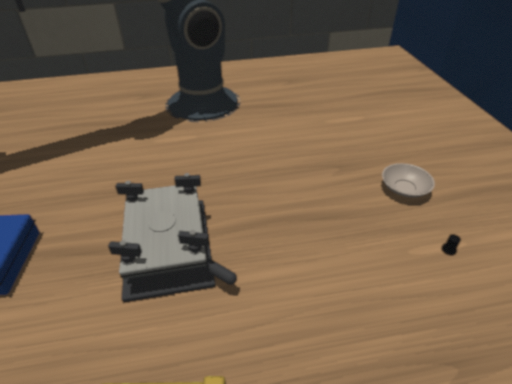

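The spout (dark pipe, scene ~(225,272), top ~(367+,…) left-top corner) is under the nut at scene (195,242), so nut_1 ≈ (640,-58), nut_3 ≈ (490,-62), nut_4 ≈ (640,-166) and nut_2 ≈ (487,-168). Next I'll fit the bars from the depth images.

```bash
cat > h.py <<'E'
from rig import env
import cv2,numpy as np
def cloud(d,K,R,t):
    v,u=np.nonzero(d>0); z=d[v,u]
    C=(np.linalg.inv(K)@np.stack([u,v,np.ones_like(u)]))*z
    return (R.T@(C-np.array(t)[:,None])).T
def bars(P,guess,lo=98,hi=114,r=38):
    for n,g in guess.items():
        q=P[(P[:,2]>lo)&(P[:,2]<hi)&(np.hypot(*(P[:,:2]-g).T)<r)]
        if len(q)<8: print(n,'few',len(q)); continue
        (c,s,a)=cv2.minAreaRect(q[:,:2].astype(np.float32))
        if s[0]<s[1]: a+=90
        a=(a+90)%180-90
        e=np.array([np.cos(np.radians(a)),np.sin(np.radians(a))])
        print(n,len(q),'c',np.round(c,1),'mean',q.mean(0).round(1),'size',np.round(s,1),'ang',round(a%180,1))
G={1:(638,-58),2:(487,-168),3:(490,-62),4:(640,-166)}
def go(x,y,z,yaw):
    s=env.read_state();R=np.array(s['tcp_rot'])
    d=R.T@(np.array([x,y,z])-s['ee_pos'])/10
    y0=np.degrees(np.arctan2(R[1,0],R[0,0]))
    print('delta cm',d.round(2),'twist',round(-((yaw-y0+180)%360-180),1),'tcp',np.round(s['ee_pos'],1),'yaw',round(y0,1),'t',s['clock'],'q',np.round(s['q'],2))
E
python3 - <<'E'
from h import *
for c in ['top','scene']:
    m=env.camera_model(c);P=cloud(np.load(f'pics/{c}d.npy'),*[np.array(m[k]) for k in('camera_matrix','R','t')])
    q=P[(abs(P[:,2]-70)<5)&(abs(P[:,0]-565)<120)&(abs(P[:,1]+115)<90)]
    print(c,'plate z',np.median(q[:,2]),cv2.minAreaRect(q[:,:2].astype(np.float32)))
    bars(P,G)
go(565,-115,330,16)
E
```

```text
top plate z 69.00997367366777 ((564.49072265625, -117.6426010131836), (199.97764587402344, 140.20068359375), 0.4091652035713196)
1 186 c [638.5 -62.2] mean [637.7 -61.9 105.9] size [49.8 12.8] ang 71.1
2 202 c [ 489.8 -173.2] mean [ 489.3 -172.   106. ] size [49.9 12.3] ang 77.1
3 196 c [489.1 -62.7] mean [488.8 -62.2 106. ] size [48.4 12. ] ang 82.4
4 193 c [ 639.2 -171.9] mean [ 638.4 -171.1  105.5] size [49.7 12.4] ang 72.0
scene plate z 71.33740397219088 ((564.2496948242188, -118.66251373291016), (202.749755859375, 140.0309295654297), 0.5002995133399963)
1 290 c [639.3 -62.7] mean [641.6 -62.4 106.3] size [50.4 13. ] ang 70.5
2 211 c [ 490.4 -174.4] mean [ 492.9 -172.8  105.9] size [51.1 13.1] ang 75.8
3 208 c [488.6 -64. ] mean [491.5 -64.1 105.8] size [49.1 15. ] ang 81.3
4 302 c [ 639.4 -172.6] mean [ 642.3 -171.9  106.3] size [50.7 14. ] ang 73.2
delta cm [ 50.94 -40.47 -10.76] twist 0.4 tcp [ 190.8 -647.1  221.9] yaw 16.4 t 0.2 q [ 1.26  0.47 -0.05  1.53  0.02  1.14 -0.08]
```

```bash
python3 -m crank '[{"delta_pos":[2,-1.45,0],"twist":0,"grip":0},{"delta_pos":[3,-2.2,0],"twist":0,"grip":0},{"delta_pos":[3.6,-2.62,0],"twist":0,"grip":0},{"delta_pos":[3.6,-2.62,0],"twist":0,"grip":0},{"delta_pos":[3.6,-2.62,0],"twist":0,"grip":0}]'; python3 -c "
from h import *
go(639,-62.5,200,71)"
```

```text
clock: 0.7
ee_pos: [310.8, -490.8, 222.5]
tcp_rot: [[0.959, 0.283, 0.0], [0.283, -0.959, 0.0], [0.0, -0.0, -1.0]]
ft_force: [1.6, 0.7, 0.0]
finger_gap: 54.6
grip_force: 0.0
delta cm [ 43.59 -31.81   2.25] twist -54.6 tcp [ 310.8 -490.8  222.5] yaw 16.4 t 0.7 q [ 1.02  0.32 -0.11  1.76  0.04  1.07 -0.39]
```

```bash
python3 -m crank '[{"delta_pos":[3.6,-2.62,0],"twist":0,"grip":0},{"delta_pos":[3.6,-2.62,0],"twist":0,"grip":0},{"delta_pos":[3.6,-2.62,0],"twist":0,"grip":0},{"delta_pos":[3.6,-2.62,0],"twist":0,"grip":0},{"delta_pos":[3.6,-2.62,0],"twist":0,"grip":0}]';python3 -m crank '[{"delta_pos":[3.6,-2.62,0],"twist":0,"grip":0},{"delta_pos":[3.6,-2.62,0],"twist":0,"grip":0},{"delta_pos":[3.6,-2.62,0],"twist":0,"grip":0},{"delta_pos":[3.6,-2.62,0],"twist":0,"grip":0},{"delta_pos":[3.6,-2.62,0],"twist":0,"grip":0}]'; python3 -m crank '[{"delta_pos":[3.6,-2.62,1],"twist":0,"grip":0},{"delta_pos":[2.5,-1.9,1],"twist":0,"grip":0},{"delta_pos":[0,0,0],"twist":-6,"grip":0},{"delta_pos":[0,0,0],"twist":-8,"grip":0},{"delta_pos":[0,0,0],"twist":-8,"grip":0}]'; python3 -m crank '[{"delta_pos":[0,0,0],"twist":-8,"grip":0},{"delta_pos":[0,0,0],"twist":-8,"grip":0},{"delta_pos":[0,0,0],"twist":-8,"grip":0},{"delta_pos":[0,0,0],"twist":-8,"grip":0},{"delta_pos":[0,0,0],"twist":0,"grip":0}]'; python3 -c "
from h import *
go(639,-62.5,200,71)
s=env.read_state();p,d=env.camera('wrist');cv2.imwrite('pics/w1.png',p)
m=env.camera_model('wrist');T=np.array(m['tool_from_camera']);print(T.round(2))
Rw=np.array(s['tcp_rot']);R=(Rw@T[:3,:3]).T;t=-R@(Rw@T[:3,3]+s['ee_pos'])
P=cloud(d,np.array(m['camera_matrix']),R,t);bars(P,G)
"
```

```text
clock: 1.2
ee_pos: [446.3, -314.2, 222.7]
tcp_rot: [[0.959, 0.283, 0.0], [0.283, -0.959, -0.0], [0.0, 0.0, -1.0]]
ft_force: [1.4, 0.6, 0.1]
finger_gap: 43.5
grip_force: 0.0
clock: 1.7
ee_pos: [581.9, -137.8, 222.5]
tcp_rot: [[0.959, 0.283, -0.0], [0.283, -0.959, -0.0], [-0.0, 0.0, -1.0]]
ft_force: [1.3, -0.1, -1.5]
finger_gap: 43.6
grip_force: 0.0
clock: 2.2
ee_pos: [626.8, -78.2, 202.0]
tcp_rot: [[0.779, 0.627, -0.001], [0.627, -0.779, -0.0], [-0.001, -0.0, -1.0]]
ft_force: [0.0, -1.8, -0.5]
finger_gap: 43.7
grip_force: 0.0
clock: 2.7
ee_pos: [626.7, -78.8, 202.2]
tcp_rot: [[0.335, 0.942, -0.001], [0.942, -0.335, 0.0], [0.0, -0.001, -1.0]]
ft_force: [0.1, -0.6, -0.4]
finger_gap: 43.1
grip_force: 0.0
delta cm [1.95 0.62 0.22] twist -0.6 tcp [626.7 -78.8 202.2] yaw 70.4 t 2.7 q [ 0.44  0.47 -0.53  1.64  0.26  1.1  -0.5 ]
[[   0.     -0.96   -0.28   77.99]
 [   1.      0.     -0.      1.55]
 [   0.     -0.28    0.96 -163.26]
 [   0.      0.      0.      1.  ]]
1 924 c [641.  -61.6] mean [641.2 -60.6 108.4] size [49.2 11.4] ang 70.5
2 few 0
3 786 c [492.4 -56.2] mean [494.4 -54.2 106.9] size [36.3 12.6] ang 82.7
4 100 c [ 633.6 -188.6] mean [ 633.4 -188.7  107.5] size [12.4  7.6] ang 78.1
```

View pics/w1.png

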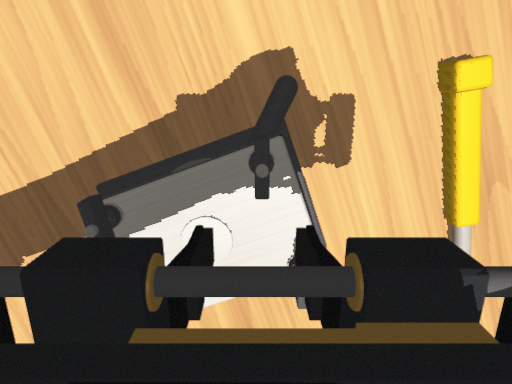

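The wrist view shows the spout at (280,100) under the nut at (262,160), with the bar along the tool's x. Descending.

```bash
python3 -m crank '[{"delta_pos":[2.0,0.67,0],"twist":-0.4,"grip":0},{"delta_pos":[0,0,3.5],"twist":0,"grip":0},{"delta_pos":[0,0,3.5],"twist":0,"grip":0},{"delta_pos":[0,0,2.5],"twist":0,"grip":0},{"delta_pos":[0,0,1.7],"twist":0,"grip":0}]';python3 -m crank '[{"delta_pos":[0,0,0],"twist":0,"grip":-0.4},{"delta_pos":[0,0,0],"twist":0,"grip":-0.7},{"delta_pos":[0,0,0],"twist":0,"grip":-1},{"delta_pos":[0,0,0],"twist":0,"grip":-1},{"delta_pos":[0,0,0],"twist":0,"grip":-1}]'; python3 -c "
from h import *
go(640,-62,90,0)"
```

```text
clock: 3.25
ee_pos: [638.8, -62.2, 88.3]
tcp_rot: [[0.331, 0.944, -0.003], [0.944, -0.331, -0.0], [-0.001, -0.003, -1.0]]
ft_force: [0.8, -0.4, -0.5]
finger_gap: 43.5
grip_force: 0.0
clock: 3.75
ee_pos: [639.0, -61.4, 91.6]
tcp_rot: [[0.329, 0.944, -0.002], [0.944, -0.329, 0.0], [-0.0, -0.002, -1.0]]
ft_force: [-1.7, -1.0, 7.5]
finger_gap: 11.7
grip_force: 30.6
delta cm [-0.02  0.11  0.15] twist 70.8 tcp [639.  -61.4  91.6] yaw 70.8 t 3.75 q [ 0.37  0.6  -0.49  1.71  0.34  0.91 -0.59]
```

```bash
python3 -m crank '[{"delta_pos":[0,0,0],"twist":6,"grip":-1},{"delta_pos":[0,0,0],"twist":7,"grip":-1},{"delta_pos":[0,0,0],"twist":7,"grip":-1},{"delta_pos":[0,0,0],"twist":7,"grip":-1},{"delta_pos":[0,0,0],"twist":7,"grip":-1}]';python3 -m crank '[{"delta_pos":[0,0,0],"twist":7,"grip":-1},{"delta_pos":[0,0,0],"twist":7,"grip":-1},{"delta_pos":[0,0,0],"twist":7,"grip":-1},{"delta_pos":[0,0,0],"twist":7,"grip":-1},{"delta_pos":[0,0,0],"twist":0,"grip":-1}]'; python3 -c "
from h import *
go(640,-62,90,0);print(env.read_state()['torque'])"
```

```text
clock: 4.25
ee_pos: [639.6, -61.9, 91.6]
tcp_rot: [[0.803, 0.596, -0.0], [0.596, -0.803, -0.0], [-0.0, 0.0, -1.0]]
ft_force: [-1.8, -0.2, 2.4]
finger_gap: 11.8
grip_force: 30.0
clock: 4.75
ee_pos: [639.9, -62.5, 91.6]
tcp_rot: [[0.988, 0.153, 0.0], [0.153, -0.988, -0.001], [0.0, 0.001, -1.0]]
ft_force: [-2.9, -0.8, 3.7]
finger_gap: 11.6
grip_force: 30.0
delta cm [ 0.02 -0.04  0.16] twist 8.8 tcp [639.9 -62.5  91.6] yaw 8.8 t 4.75 q [ 0.19  0.56 -0.22  1.73  0.15  0.87 -1.51]
[-0.16029088  0.53082551 -0.04759395]
```

```bash
python3 -m crank '[{"delta_pos":[0,0,0],"twist":3,"grip":-1},{"delta_pos":[0,0,0],"twist":3,"grip":-1},{"delta_pos":[0,0,0],"twist":2,"grip":-1},{"delta_pos":[0,0,0],"twist":2,"grip":-1},{"delta_pos":[0,0,0],"twist":0,"grip":-1}]'; python3 -c "
from h import *
go(640,-62,90,0);print(env.read_state()['torque'])";python3 -m crank '[{"delta_pos":[0,0,0],"twist":2,"grip":-1},{"delta_pos":[0,0,0],"twist":1,"grip":-1},{"delta_pos":[0,0,0],"twist":0,"grip":-1}]'; python3 -c "
from h import *
go(640,-62,90,0);print(env.read_state()['torque'])"
```

```text
clock: 5.25
ee_pos: [639.9, -62.7, 91.6]
tcp_rot: [[1.0, -0.017, 0.0], [-0.017, -1.0, -0.001], [0.0, 0.001, -1.0]]
ft_force: [-2.8, -0.6, 4.6]
finger_gap: 11.7
grip_force: 30.1
delta cm [ 0.01 -0.07  0.16] twist -1.0 tcp [639.9 -62.7  91.6] yaw -1.0 t 5.25 q [ 0.16  0.55 -0.18  1.73  0.12  0.87 -1.66]
[-0.27207278  0.62569656  0.37684151]
clock: 5.55
ee_pos: [640.0, -62.6, 91.6]
tcp_rot: [[0.998, -0.068, 0.001], [-0.068, -0.998, -0.002], [0.001, 0.002, -1.0]]
ft_force: [-2.2, -1.2, 5.2]
finger_gap: 12.2
grip_force: 31.1
delta cm [-0.01 -0.06  0.16] twist -3.9 tcp [640.  -62.6  91.6] yaw -3.9 t 5.55 q [ 0.15  0.55 -0.16  1.73  0.11  0.87 -1.7 ]
[-0.30175828  0.65430076  0.66036843]
```

```bash
python3 -m crank '[{"delta_pos":[0,0,0],"twist":0,"grip":-0.4},{"delta_pos":[0,0,0],"twist":0,"grip":0},{"delta_pos":[0,0,0],"twist":0,"grip":0},{"delta_pos":[0,0,-2],"twist":0,"grip":0},{"delta_pos":[0,0,-4],"twist":0,"grip":0}]';python3 -m crank '[{"delta_pos":[0,0,-5],"twist":0,"grip":0},{"delta_pos":[-3.55,3.02,0],"twist":0,"grip":0},{"delta_pos":[-3.55,3.02,0],"twist":0,"grip":0},{"delta_pos":[-3.55,3.02,0],"twist":0,"grip":0},{"delta_pos":[-3.55,3.02,0],"twist":0,"grip":0}]'; python3 -m crank '[{"delta_pos":[0,0,0],"twist":-8,"grip":0},{"delta_pos":[0,0,0],"twist":-8,"grip":0},{"delta_pos":[0,0,0],"twist":-8,"grip":0},{"delta_pos":[0,0,0],"twist":-8,"grip":0},{"delta_pos":[0,0,0],"twist":-8,"grip":0}]'; python3 -m crank '[{"delta_pos":[0,0,0],"twist":-8,"grip":0},{"delta_pos":[0,0,0],"twist":-8,"grip":0},{"delta_pos":[0,0,0],"twist":-8,"grip":0},{"delta_pos":[0,0,0],"twist":-8,"grip":0},{"delta_pos":[0,0,0],"twist":-8,"grip":0}]'
cat > l.py <<'E'
from h import *
import sys
go(490.3,-173.5,90,76.5)
for c in ['top','scene','wrist']:
    s=env.read_state();p,d=env.camera(c);cv2.imwrite(f'pics/{c}{sys.argv[1]}.png',p)
    m=env.camera_model(c);K=np.array(m['camera_matrix'])
    if c=='wrist':
        T=np.array(m['tool_from_camera']);Rw=np.array(s['tcp_rot']);R=(Rw@T[:3,:3]).T;t=-R@(Rw@T[:3,3]+s['ee_pos'])
    else: R,t=np.array(m['R']),np.array(m['t'])
    print(c);bars(cloud(d,K,R,t),G)
E
python3 l.py 2
```

```text
clock: 6.05
ee_pos: [637.3, -61.7, 147.4]
tcp_rot: [[0.997, -0.072, -0.008], [-0.072, -0.997, 0.001], [-0.008, -0.0, -1.0]]
ft_force: [-1.1, -0.3, -0.4]
finger_gap: 40.9
grip_force: 0.0
clock: 6.55
ee_pos: [488.0, -172.8, 200.5]
tcp_rot: [[0.997, -0.072, 0.0], [-0.072, -0.997, -0.0], [0.0, -0.0, -1.0]]
ft_force: [-1.1, -0.4, 0.6]
finger_gap: 43.6
grip_force: 0.0
clock: 7.05
ee_pos: [489.5, -172.0, 200.4]
tcp_rot: [[0.807, 0.591, 0.0], [0.591, -0.807, 0.0], [0.0, -0.0, -1.0]]
ft_force: [-0.5, -0.8, -0.1]
finger_gap: 43.4
grip_force: 0.0
clock: 7.55
ee_pos: [489.5, -171.9, 200.4]
tcp_rot: [[0.238, 0.971, 0.0], [0.971, -0.238, 0.0], [0.0, 0.0, -1.0]]
ft_force: [-1.6, 1.1, -0.2]
finger_gap: 43.7
grip_force: 0.0
delta cm [-0.14  0.11 11.04] twist -0.3 tcp [ 489.5 -171.9  200.4] yaw 76.2 t 7.55 q [ 0.57  0.26 -0.37  1.91  0.11  0.99 -0.09]
top
1 174 c [638. -62.] mean [637.3 -61.5 106. ] size [48.3 11.7] ang 0.4
2 172 c [ 490.3 -171.3] mean [ 490.5 -167.9  105.8] size [47.4 12.2] ang 77.2
3 197 c [489.1 -62.6] mean [488.7 -62.5 106.1] size [48.3 12.2] ang 82.3
4 192 c [ 638.9 -171.7] mean [ 638.6 -171.   105.6] size [49.6 12.8] ang 71.3
scene
1 194 c [639. -63.] mean [643.6 -62.8 107.7] size [49.6 12. ] ang 0.2
2 213 c [ 491.3 -174.5] mean [ 492.9 -173.   105.9] size [50.  12.9] ang 78.7
3 204 c [489.7 -64.3] mean [491.7 -64.2 105.8] size [49.  14.6] ang 78.3
4 301 c [ 640.1 -172.4] mean [ 642.2 -171.9  106.2] size [50.4 13.3] ang 72.4
wrist
1 491 c [634.3 -67.5] mean [626.1 -65.4 105.9] size [ 9.6 41.4] ang 165.9
2 894 c [ 491.4 -172.5] mean [ 492.  -170.8  108.3] size [49.5 12. ] ang 76.3
3 1285 c [490.7 -63.1] mean [491.2 -62.9 108.2] size [50.  12.2] ang 82.1
4 1368 c [ 640.9 -171.8] mean [ 639.5 -170.3  106.9] size [50.  12.7] ang 72.7
```

Nut_1 is in line with the plate (0.4°). Now nut_2.

```bash
python3 -m crank '[{"delta_pos":[-0.1,0.12,2.5],"twist":-0.3,"grip":0},{"delta_pos":[0,0,3.5],"twist":0,"grip":0},{"delta_pos":[0,0,2.5],"twist":0,"grip":0},{"delta_pos":[0,0,1.5],"twist":0,"grip":0},{"delta_pos":[0,0,0.9],"twist":0,"grip":0}]';python3 -m crank '[{"delta_pos":[0,0,0],"twist":0,"grip":-0.4},{"delta_pos":[0,0,0],"twist":0,"grip":-0.7},{"delta_pos":[0,0,0],"twist":0,"grip":-1},{"delta_pos":[0,0,0],"twist":0,"grip":-1},{"delta_pos":[0,0,0],"twist":0,"grip":-1}]'; python3 -c "
from h import *
go(490.5,-173,90,0);print(env.read_state()['torque'])"
```

```text
clock: 8.2
ee_pos: [489.7, -173.1, 90.1]
tcp_rot: [[0.242, 0.97, -0.002], [0.97, -0.242, 0.001], [0.0, -0.002, -1.0]]
ft_force: [-0.2, 0.0, 0.8]
finger_gap: 43.4
grip_force: 0.0
clock: 8.7
ee_pos: [489.5, -173.3, 92.0]
tcp_rot: [[0.24, 0.971, -0.002], [0.971, -0.24, -0.0], [-0.0, -0.002, -1.0]]
ft_force: [1.3, 0.1, 9.0]
finger_gap: 11.8
grip_force: 30.6
delta cm [0.05 0.09 0.2 ] twist 76.1 tcp [ 489.5 -173.3   92. ] yaw 76.1 t 8.7 q [ 0.53  0.4  -0.34  2.01  0.19  0.76 -0.16]
[-0.21042015 -0.63595063  0.11844459]
```

```bash
python3 -m crank '[{"delta_pos":[0,0,0],"twist":6,"grip":-1},{"delta_pos":[0,0,0],"twist":7,"grip":-1},{"delta_pos":[0,0,0],"twist":7,"grip":-1},{"delta_pos":[0,0,0],"twist":7,"grip":-1},{"delta_pos":[0,0,0],"twist":7,"grip":-1}]';python3 -m crank '[{"delta_pos":[0,0,0],"twist":7,"grip":-1},{"delta_pos":[0,0,0],"twist":7,"grip":-1},{"delta_pos":[0,0,0],"twist":7,"grip":-1},{"delta_pos":[0,0,0],"twist":7,"grip":-1},{"delta_pos":[0,0,0],"twist":6,"grip":-1}]'; python3 -m crank '[{"delta_pos":[0,0,0],"twist":3,"grip":-1},{"delta_pos":[0,0,0],"twist":3,"grip":-1},{"delta_pos":[0,0,0],"twist":2,"grip":-1},{"delta_pos":[0,0,0],"twist":2,"grip":-1},{"delta_pos":[0,0,0],"twist":0,"grip":-1}]'; python3 -c "
from h import *
go(490.5,-173,90,0);print(env.read_state()['torque'])"
```

```text
clock: 9.2
ee_pos: [489.8, -173.4, 92.1]
tcp_rot: [[0.745, 0.667, -0.001], [0.667, -0.745, -0.0], [-0.001, -0.0, -1.0]]
ft_force: [-3.3, -0.4, 2.7]
finger_gap: 11.7
grip_force: 29.9
clock: 9.7
ee_pos: [489.9, -173.7, 92.1]
tcp_rot: [[0.991, 0.137, -0.001], [0.137, -0.991, -0.001], [-0.001, 0.0, -1.0]]
ft_force: [-0.9, -1.1, 4.5]
finger_gap: 11.8
grip_force: 29.9
clock: 10.2
ee_pos: [489.9, -173.8, 92.1]
tcp_rot: [[1.0, -0.031, -0.001], [-0.031, -1.0, -0.001], [-0.001, 0.001, -1.0]]
ft_force: [-3.2, -1.1, 4.7]
finger_gap: 11.6
grip_force: 30.2
delta cm [ 0.05 -0.08  0.21] twist -1.8 tcp [ 489.9 -173.8   92.1] yaw -1.8 t 10.2 q [ 0.27  0.38 -0.02  2.03  0.01  0.74 -1.35]
[-0.14447629  0.6611018   0.4298407 ]
```

```bash
python3 -m crank '[{"delta_pos":[0,0,0],"twist":2,"grip":-1},{"delta_pos":[0,0,0],"twist":0,"grip":-1},{"delta_pos":[0,0,0],"twist":0,"grip":-0.4},{"delta_pos":[0,0,0],"twist":0,"grip":0},{"delta_pos":[0,0,0],"twist":0,"grip":0}]';python3 -m crank '[{"delta_pos":[0,0,-2],"twist":0,"grip":0},{"delta_pos":[0,0,-4],"twist":0,"grip":0},{"delta_pos":[0,0,-5],"twist":0,"grip":0},{"delta_pos":[0,0,-4],"twist":0,"grip":0},{"delta_pos":[0,4,0],"twist":0,"grip":0}]'; python3 -m crank '[{"delta_pos":[0,4,0],"twist":0,"grip":0},{"delta_pos":[0,4,0],"twist":0,"grip":0},{"delta_pos":[0,4,0],"twist":0,"grip":0},{"delta_pos":[0,3,0],"twist":0,"grip":0},{"delta_pos":[0,0,0],"twist":0,"grip":0}]'; python3 l.py 3
```

```text
clock: 10.7
ee_pos: [490.7, -173.2, 91.5]
tcp_rot: [[0.998, -0.067, 0.001], [-0.067, -0.998, 0.0], [0.001, -0.0, -1.0]]
ft_force: [0.7, 0.4, -0.4]
finger_gap: 28.7
grip_force: 0.0
clock: 11.2
ee_pos: [493.0, -209.1, 248.0]
tcp_rot: [[0.998, -0.057, 0.013], [-0.057, -0.998, -0.0], [0.013, -0.0, -1.0]]
ft_force: [2.1, 0.6, -0.2]
finger_gap: 43.5
grip_force: 0.0
clock: 11.7
ee_pos: [475.6, -368.3, 241.1]
tcp_rot: [[0.997, -0.075, -0.001], [-0.075, -0.997, -0.003], [-0.001, 0.003, -1.0]]
ft_force: [-0.8, 0.6, 0.6]
finger_gap: 42.9
grip_force: 0.0
delta cm [ 1.000e-02 -1.958e+01  1.506e+01] twist -80.8 tcp [ 475.6 -368.3  241.1] yaw -4.3 t 11.7 q [ 0.51  0.33  0.1   1.7  -0.03  1.11 -1.02]
top
1 174 c [637.9 -61.9] mean [637.1 -61.5 106.1] size [48.4 11.7] ang 0.3
2 222 c [ 489.9 -172.8] mean [ 489.2 -171.8  105.8] size [50.1 12.5] ang 1.1
3 194 c [489.1 -62.7] mean [488.7 -62.6 105.9] size [48.4 12. ] ang 82.2
4 195 c [ 639.3 -171.5] mean [ 638.4 -171.   105.7] size [49.7 12.7] ang 73.8
scene
1 194 c [638.1 -63. ] mean [643.7 -62.7 107.9] size [51.3 11.9] ang 0.3
2 147 c [ 490.4 -173.6] mean [ 494.8 -172.8  107. ] size [12.  50.8] ang 179.2
3 208 c [489.6 -64.1] mean [491.7 -64.3 105.8] size [49.5 13.7] ang 81.0
4 305 c [ 640.  -172.7] mean [ 642.2 -172.   106.3] size [50.2 13.2] ang 72.6
wrist
1 few 0
2 998 c [ 491.6 -174. ] mean [ 492.7 -176.   106.7] size [49.8 12.9] ang 0.4
3 few 0
4 536 c [ 637.9 -183. ] mean [ 635.2 -187.1  106.7] size [29.5 12.1] ang 72.8
```

View pics/top3.png

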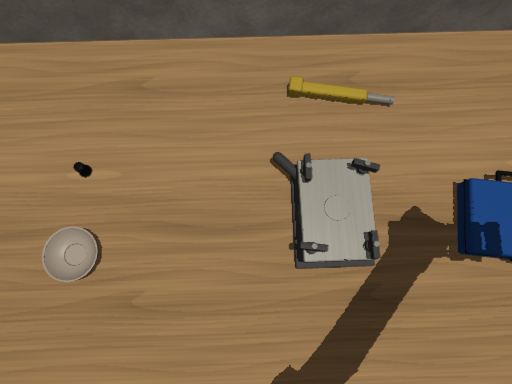

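The picture shows nut_1 (308,166) and nut_2 (374,244) in line with the long sides. Nut_3 (315,247) and nut_4 (366,165) are still slack, and the hand is clear.

```bash
python3 -c "
from rig import env
print(env.close_job())"
```

```text
the job is handed in; nothing more can be done
None
```

I tightened nut_1 (above the drain spout) and then nut_2 to their stops; both bars measure within about 1° of the plate's long sides. Nut_3 and nut_4 are still slack, the hand is clear, and I handed the job in at about 12 s.

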